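# Load the two-layer steamer

## Robot

A 6-joint arm with a two-finger parallel gripper is mounted at the origin on the work surface. World frame = base frame: x ahead of the robot, y to its left, z up, the work surface at z = 0. Lengths are in mm, angles in degrees, forces in N, time in s.
With the tool pointing down it reaches from about 350 to 850 mm from the base axis. Payload 8.1 kg.
Tool frame: the origin (TCP) lies midway between the tips of the shut fingers; the grasp point (between the pads) lies 19 mm behind it (r.grasp_offset is the distance from the TCP to the grasp point, in mm); z points along the fingers, x is the direction in which the jaws open and shut, and the axes are right-handed (so a half turn about z gives the same grasp; the last joint's range is limited). The gripper opens to 85 mm and grips with 20 to 120 N. Pads are 22 mm wide; open, the fingers measure 114 mm over their backs; the gripper's body (76 mm by 85 mm) begins 54 mm behind the grasp point. The pads swing forward as they close: fully open they stand 13 mm farther back than shut.
Start: joints at [-71.929, 7.471, 85.268, -0, 87.261, -4.893], TCP at [234.113, -552.446, 202.992] pointing down, gripper open.
Joint ranges: [-169.43, 169.43], [-51.17, 129.36], [1.28, 143.12], [-76.62, 256.62], [0, 156.53], [-152.29, 152.29]. Speed limits (degrees/s): [136.94, 136.94, 159.86, 180, 180, 180].

## Interface

Orientations are given as [roll, pitch, yaw] about the fixed x, y, z axes, in that order (R = Rz(yaw) Ry(pitch) Rx(roll)).
In Python, from bench import r, optics, hand_in gives the robot as it stands.
- The arm moves only by the shell command python3 -m pendant 'ROWS' [FORCE]. ROWS is JSON, a list of rows, each a list of 5 numbers: the opening, from 0 (shut) to 1 (fully open), then the shift along the tool's x, y, z in mm, then the turn about the tool's z in degrees. A call has 1 to 10 rows; each row shifts and turns the commanded pose from where the row before left it, along the tool's axes as they then stand; what a row does not reach is not made up. A row lasts 1/10 s, in which the tool goes at most 50 mm and 8.59 degrees, less where a joint would pass 70% of its speed; a pose out of reach is approached as far as the arm can. A call with a gripper value outside its range is refused whole. The fingers move at their own pace and stop on an object; FORCE is the grip in N (left out, the last holds). Time passes only in rows, so rows that do not move let the fingers close. It gives the time, the measured TCP pose, the force and the opening at its end, in the units of the state.
- r.sense(): the state, without advancing time (a new reading comes with each control period).
- optics.snapshot(name): name is "scene" or "top" or "wrist"; returns (picture, depth): 420x560x3 uint8, blue, green, red; 420x560 float32, mm along the optical axis (not along the pixel's ray), 0 where there is no reading.
- optics.camera_params(name): a dict with "camera_matrix" (3x3 intrinsics, pixels), "k1" (the pictures are not rectified: a ray, as slopes to the right and down, at radius r is drawn at 1 + k1 r^2 times it, then the intrinsics apply), "eye" and "orientation" of the camera in the world. Camera axes: x right, y down, z forward; pixel columns grow to the right and rows downward; lengths in mm; the calibration is good to about 2 mm. A picture is of the moment at which its call begins: read the wrist's pose just before it. camera_params takes no time and is no camera call; for the wrist camera it gives the pose at the moment of the call.
- hand_in(): hands the job in, once; it reports no verdict.
Trained networks look in the newest picture that a camera, given by its name, has taken for a name from the list of things; names that differ only in an ending like _2 or _b are one class to them, and where a whole thing is asked for, a point or a joint stands for the part that bears it (a point fixed in the world has none). Each returns a list of dicts, best first, with "score" (0 to 1); they miss things now and then, are a little off and sometimes report something else, mostly with a low value. They report only what shows in the picture. A call takes as long as a camera call. They do not tell look-alikes from the thing itself.
- optics.search_frame(camera, query): "at" ([x, y, z] in mm, in world coordinates, good to about 4 mm: the middle of the surface that is visible of it).
The state is a dict: "time": time; "joint_pos": joint angles; "qd": joint speeds; "joint_efforts": joint torques, N m; "tool_pos": TCP position; "tcp_rot": TCP orientation; "ft_force": force on the tool from outside, world axes, zero at the start; "wrist_torque": the same for the moment, N m; "finger_gap": finger opening in mm.
Only numpy, scipy, OpenCV 4.12 (cv2) and the standard library are available. Lean on these libraries where they do the work, as an engineer would, in place of code of your own. Each camera call takes 0.05 s, during which the arm holds its last target. There are 200 camera calls.

## Task

Load the steamer with the three small lidded green pots: first stand the round one and the oblong one flat in the wells of their own shapes on the steamer's floor (the oblong one lengthwise in its well), then lay the bamboo rack level on the ledge above them, and last stand the tall green jar in the ringed seat on the rack. Set the pots down upright rather than dropping them, leave the white, blue and amber pots where they stand, and let go of everything at the end.

Things in the scene. Friction and masses are not known exactly. Their poses are not given: they have to be found in the camera images.
- pot_round: Lidded green glazed pot, round, 48 mm in diameter and 24 mm high, with a knob of the same colour on its lid, 16 mm in diameter, 18 mm tall, its top 42 mm above the pot's underside. Origin: centre of the underside; z up.
- pot_oblong: Lidded green glazed pot, oblong, 58 mm (its x) by 36 mm (its y), 24 mm high; on its lid, at the centre, an upright bar knob 12 mm thick along x, 24 mm along y, 18 mm tall, its top 42 mm above the underside (grip it across its 12 mm, that is along the pot's x). Origin: centre of the underside; z up.
- pot_tall: Narrow tall green glazed jar, 36 mm in diameter, 36 mm high with its lid of the same colour, and a pale bamboo knob 16 mm in diameter, 18 mm tall, its top 54 mm above the underside. Origin: centre of the underside; z up.
- rack: Loose bamboo disc, 206 mm across, 6 mm thick, flat on the sill. Upright central grip: 60 mm along x, 12 mm thick along y, top 34 mm above the underside. Dark red ring on its upper face (58 mm inside, 3 mm thick, 4 mm high) is the seat, centred 55 mm from the rack centre towards its +y. Origin: centre of underside; z up. Any yaw is fine in the steamer.
- steamer: Round open bamboo steamer, 230 mm across, fixed on a low steel wok ring. Origin: on its axis at sill height; z up. Above the origin: inner floor 30 mm; ledge for the rack 78 mm (a step all round, inside diameter 186 mm); rim 100 mm (inside diameter 218 mm above the ledge). Two wells on the floor, 50 mm either side of the axis.
- well_round: Round well on the steamer's floor: a dark red rim, 68 mm inside diameter, 3 mm thick and 4 mm high. Origin: its centre, on the steamer's floor where a pot stands; fixed to the steamer, 50 mm from its axis towards the steamer's -y; axes parallel to the steamer's.
- well_oblong: Oblong well on the steamer's floor: a dark red rim, inside 78 mm (its x) by 56 mm (its y), 3 mm thick and 4 mm high. Origin: its centre, on the steamer's floor where a pot stands; fixed to the steamer, 50 mm from its axis towards the steamer's +y; its x runs square to the line between the two wells.
- white_round: Lidded white pot, round, 48 mm in diameter and 24 mm high, with a knob of the same colour on its lid, 16 mm in diameter, 18 mm tall, its top 42 mm above the pot's underside. Origin: centre of the underside; z up. Not wanted: leave it where it stands.
- blue_oblong: Lidded blue pot, oblong, 58 mm (its x) by 36 mm (its y), 24 mm high; on its lid, at the centre, an upright bar knob 12 mm thick along x, 24 mm along y, 18 mm tall, its top 42 mm above the underside (grip it across its 12 mm, that is along the pot's x). Origin: centre of the underside; z up. Not wanted: leave it where it stands.
- amber_tall: Narrow tall amber-brown jar, 36 mm in diameter, 36 mm high with its lid of the same colour, and a pale bamboo knob 16 mm in diameter, 18 mm tall, its top 54 mm above the underside. Origin: centre of the underside; z up. Not wanted: leave it where it stands.
Not all that is in view belongs to the job. Leave any yellow look-alike of the pot_oblong alone.

How it is judged:
By the outcome, as a careful person would: the job done as asked, in the order asked, and still so for the second after the job is handed in, with the robot touching nothing.
It also fails if it takes over 120 s, if anything falls off the work surface, if the arm or the gripper's body presses on something with over 40 N, if the wrist force passes 120 N, or if a joint passes its speed limit or range.

## Working session

There is one attempt and no reset: what is moved stays moved. The work goes in short steps, Python scripts to look and compute and a shell command to move; the robot and the scene stay as the last step left them, time stands still between calls to the robot, and variables do not carry over. Pictures are saved under pics/ and viewed, about 12 in all and at most 16, crops included, and the job is handed in when it is done.

```bash
ls; mkdir -p pics; python3 - <<'E'
from bench import r, optics
import cv2
print(r.sense())
for c in ("scene","top"):
    p,d=optics.snapshot(c); cv2.imwrite(f"pics/{c}0.png",p)
    print(c,optics.camera_params(c))
    for q in ["pot_round","pot_oblong","pot_tall","rack","steamer","well_round","well_oblong","white_round","blue_oblong","amber_tall"]:
        print(q,[([round(float(v)) for v in k["at"]],round(float(k["score"]),2)) for k in optics.search_frame(c,q)])
E
```

```text
pics
{'time': 0.0, 'joint_pos': array([-7.19296297e+01,  7.51634281e+00,  8.53295805e+01,  2.21018271e-04,
        8.72613743e+01, -4.89285384e+00]), 'qd': array([-0.03765376,  0.12173887,  0.01276888,  0.02958231,  0.00133736,
        0.13408076]), 'joint_efforts': array([-1.39871754e-03, -5.69410694e+01, -5.00548911e+01, -3.00549673e-04,
        1.43819008e-02, -8.81414365e-06]), 'tool_pos': array([ 233.91983325, -551.86616391,  201.92872314]), 'tcp_rot': array([-1.79990628e+02,  1.06887802e-01, -6.70367779e+01]), 'ft_force': array([-0.20734139, -0.32522418, -0.42446311]), 'wrist_torque': array([-0.04017113, -0.00694756, -0.02619064]), 'finger_gap': 85.48465905604742}
scene {'camera_matrix': array([[429.60517513,   0.        , 270.41575476],
       [  0.        , 429.60517513, 208.6448345 ],
       [  0.        ,   0.        ,   1.        ]]), 'k1': -0.12903394576026073, 'eye': array([1105.12565147,  583.89458457,  541.2091151 ]), 'orientation': array([-122.27054344,   -0.772943  ,  143.478156  ])}
pot_round [([580, -32, 24], 0.79)]
pot_oblong [([818, 50, 23], 0.97), ([762, 328, 21
[... 550 characters left out ...]
 0.        ,   1.        ]]), 'k1': -0.1177162643204775, 'eye': array([ 554.03570889,  -29.39070814, 1179.11783259]), 'orientation': array([-177.03991219,    0.70662574,  -88.6887845 ])}
pot_round [([573, -40, 20], 0.63)]
pot_oblong [([754, 315, 20], 0.89), ([780, -70, 24], 0.83), ([692, 43, 23], 0.79), ([809, 42, 22], 0.64), ([541, 329, 36], 0.23)]
pot_tall []
rack [([523, -293, 2], 0.94)]
steamer [([503, 298, 31], 0.68), ([458, 275, 26], 0.48)]
well_round [([463, 276, 29], 0.76), ([438, 36, 34], 0.55)]
well_oblong [([541, 330, 34], 0.9)]
white_round [([572, 37, 23], 0.67)]
blue_oblong [([460, -39, 26], 0.56), ([519, -293, 4], 0.54)]
amber_tall [([440, 32, 36], 0.6), ([459, -36, 26], 0.41)]
```

View pics/top0.png

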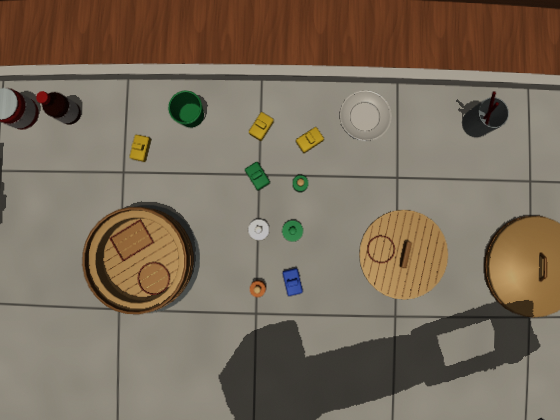

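View pics/scene0.png

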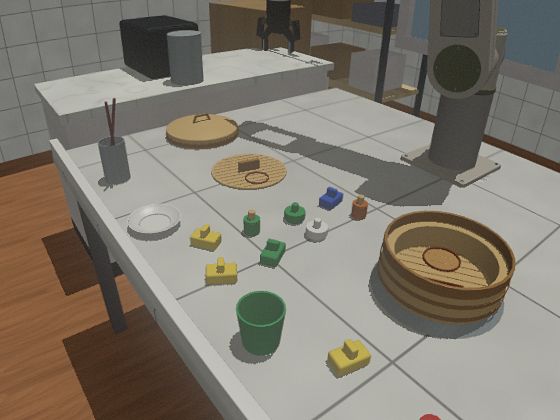

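The top view shows the green round pot at (292,230), the green oblong at (257,176) and the green tall jar with its pale knob at (300,183). The look-alikes are white (258,229), blue (292,281), amber (258,289) and yellow (140,148), (261,125), (310,140). The green cup at (187,108) is not part of the job. The rack is at (403,254) and the steamer at (138,260). Next I'll measure them by colour and depth, and make one enlarged crop.

```bash
cat > h.py <<'E'
import numpy as np, cv2
from scipy.spatial.transform import Rotation as Ro
from bench import r, optics
def cloud(c):
    P=optics.camera_params(c); p,d=optics.snapshot(c)
    K=P["camera_matrix"]; k=P["k1"]
    v,u=np.mgrid[:d.shape[0],:d.shape[1]]
    pts=np.stack([u,v],-1).reshape(-1,1,2).astype(float)
    n=cv2.undistortPoints(pts,K,np.array([k,0,0,0,0.])).reshape(*d.shape,2)
    X=np.dstack([n*d[...,None],d])
    W=X@Ro.from_euler('xyz',P["orientation"],degrees=True).as_matrix().T+P["eye"]
    W[d==0]=np.nan
    return p,W,P
def hsv(p): return cv2.cvtColor(p,cv2.COLOR_BGR2HSV)
def near(W,x,y,rad): return np.hypot(W[...,0]-x,W[...,1]-y)<rad
def mid(a): return (np.nanpercentile(a,2,axis=0)+np.nanpercentile(a,98,axis=0))/2
def axis(a):
    (c,s,ang)=cv2.minAreaRect(a[:,:2].astype(np.float32)); return np.round(c,1),np.round(s,1),round(ang,1)
E
python3 - <<'E'
from h import *
p,W,P=cloud("top"); H=hsv(p)
for n,(x,y) in dict(round=(573,-40),oblong=(692,43),tall=(685,-55),white=(572,37),rack=(523,-293),steamer=(503,305)).items():
    m=near(W,x,y,45 if n not in("rack","steamer") else 130)
    z=W[...,2]
    for lo,hi in {"rack":[(3,12),(22,45)],"steamer":[(92,110),(26,40)],"tall":[(25,42),(45,60)]}.get(n,[(12,30),(34,48)]):
        a=W[m&(z>lo)&(z<hi)]
        print(n,lo,hi,len(a),np.round(a.mean(0),1),axis(a) if len(a)>4 else '')
# dark red marks
for n,(x,y),zr in (("rack",(523,-293),(-10,20)),("st",(503,305),(20,50))):
    m=near(W,x,y,100)&(W[...,2]>zr[0])&(W[...,2]<zr[1])&((H[...,0]<8)|(H[...,0]>172))&(H[...,1]>120)
    nn,l,s,c=cv2.connectedComponentsWithStats(m.astype(np.uint8))
    for i in range(1,nn):
        if s[i,4]>15: a=W[l==i]; print(n,s[i],np.round(mid(a),1),axis(a))
m=near(W,540,0,600)
print("table z",np.nanmedian(W[300:330,150:200,2]),np.nanmedian(W[190:210,330:350,2]))
cv2.imwrite("pics/crop1.png",cv2.resize(p[110:310,90:340],None,fx=3,fy=3,interpolation=cv2.INTER_CUBIC))
E
```

```text
round 12 30 308 [570.  -38.6  22.9] (array([569.6, -38.4]), array([46.2, 46.2]), 45.6)
round 34 48 38 [570.  -38.9  41.1] (array([569.4, -39.3]), array([13.4, 13.3]), 1.3)
oblong 12 30 341 [692.6  44.1  22.5] (array([693.8,  44.7]), array([59.3, 35.9]), 33.4)
oblong 34 48 61 [693.4  44.2  40.2] (array([693.6,  44.5]), array([12.5, 23.7]), 33.8)
tall 25 42 160 [676.2 -53.5  34.8] (array([676.9, -53.6]), array([33.6, 34.4]), 46.7)
tall 45 60 41 [677.4 -54.   53.2] (array([677.3, -54.5]), array([13.6, 13.3]), 0.5)
white 12 30 309 [571.1  37.4  22.7] (array([571.2,  37.2]), array([46.2, 46.3]), 46.7)
white 34 48 39 [571.4  38.2  40.1] (array([572.1,  38.4]), array([13.4, 13.3]), 1.8)
rack 3 12 5031 [ 521.9 -292.9    5.7] (array([ 524.9, -293.9]), array([248.1, 244.5]), 43.6)
rack 22 45 138 [ 522.2 -293.    31.8] (array([ 522.7, -293.4]), array([11.1, 58.2]), 78.8)
steamer 92 110 1027 [497.6 300.2  98.1] (array([499.1, 298.4]), array([226.7, 228.3]), 4.2)
steamer 26 40 4808 [497.4 301.7  30.1] (array([502.6, 284.6]), array([209.3, 209.6]), 62.0)
table z -0.4961842842690203 -1.2476428668878725
```

View pics/crop1.png

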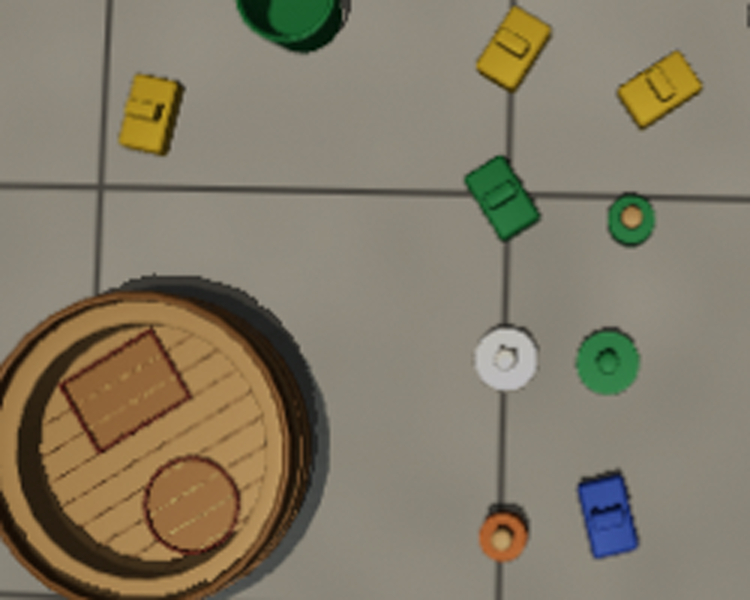

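The crop confirms the three green pots. The wells show dark red rims, the oblong one at top px (132,240) and the round one at (154,278). I'll locate them now.

```bash
python3 - <<'E'
from h import *
p,W,P=cloud("top"); H=hsv(p)
print(H[267:292:3,140],H[278,150])
cr=np.array([(61,385),(152,329),(190,397),(103,450)])/3+[90,110]
q=np.array([W[int(round(v)),int(round(u))] for u,v in cr]); print(np.round(q,1)); print(q.mean(0),axis(q))
print("round",W[278,154])
a=W[near(W,498,300,125)&(W[...,2]>95)&(W[...,2]<105)]
A=np.c_[2*a[:,:2],np.ones(len(a))]
# outer/inner rim: circle from hull
h=cv2.convexHull(a[:,:2].astype(np.float32))[:,0]; print("rim",cv2.minEnclosingCircle(h),mid(a))
b=W[near(W,498,300,112)&(W[...,2]>74)&(W[...,2]<82)]; print("ledge",len(b),mid(b),cv2.minEnclosingCircle(b[:,:2].astype(np.float32)))
b=W[near(W,522,-293,125)&(W[...,2]>3)&(W[...,2]<12)&(H[...,1]>60)]; print("rack",len(b),mid(b),cv2.minEnclosingCircle(b[:,:2].astype(np.float32)))
E
```

```text
[[ 17 131 170]
 [  6 159 101]
 [ 15 151 140]
 [ 15 150 146]
 [ 15 149 145]
 [ 15 152 134]
 [  5 191  56]
 [ 16 138 155]
 [ 17 141 125]] [ 15 148 153]
[[543.5 376.3  30.2]
 [586.2 305.2  31.1]
 [537.1 276.1  29.8]
 [494.7 340.9  32.9]]
[540.37211289 324.62431368  31.01003745] (array([539.1, 325.3]), array([60. , 82.9]), 31.0)
round [455.69186819 272.52239454  25.4496406 ]
rim ((497.77752685546875, 299.65289306640625), 115.27227020263672) [498.65684142 298.74617259  98.85170977]
ledge 1905 [498.31943664 302.52971579  77.77760934] ((497.3657531738281, 301.66357421875), 109.16970825195312)
rack 4876 [ 521.64898372 -293.33189889    6.58599008] ((522.8578491210938, -294.1546936035156), 103.35321044921875)
```

```bash
cat >> h.py <<'E'
def to(x,y,z,yaw=None):
    s=r.sense(); p=s["tool_pos"]; R=Ro.from_euler('xyz',s["tcp_rot"],degrees=True).as_matrix()
    c=s["tcp_rot"][2]
    print("t",round(s["time"],1),"at",np.round(p,1),"rot",np.round(s["tcp_rot"],1),"gap",round(s["finger_gap"],1),"F",np.round(s["ft_force"],1),"J",np.round(s["joint_pos"]))
    print("shift",np.round(R.T@(np.array([x,y,z])-p),1),"turn",None if yaw is None else round((c-yaw+180)%360-180,1))
E
python3 -c "
from h import *
to(570,-38.7,200,-67)"
python3 -m pendant '[[0.6,-24.4,-36.4,0,0],[0.6,-24.4,-36.4,0,0],[0.6,-24.4,-36.4,0,0],[0.6,-24.4,-36.4,0,0],[0.6,-24.4,-36.4,0,0],[0.6,-24.4,-36.4,0,0],[0.6,-24.4,-36.4,0,0],[0.6,-24.4,-36.4,0,0],[0.6,-24.4,-36.4,0,0],[0.6,-24.4,-36.4,0,0]]'
python3 -m pendant '[[0.6,-24.4,-36.4,0,0],[0.6,-24.4,-36.4,0,0],[0.6,-24.4,-36.4,0,0],[0.6,-24.4,-36.4,0,0],[0.6,0,0,0,0],[0.6,0,0,0,0]]'
python3 -c "
from h import *
to(570,-38.7,26,-59)
p,W,P=cloud('wrist'); cv2.imwrite('pics/w1.png',p); print(P)
m=near(W,570,-38.7,30)
for lo,hi in((12,30),(34,48)):
  a=W[m&(W[...,2]>lo)&(W[...,2]<hi)]; print(len(a),mid(a) if len(a) else '')
"
```

```text
t 1.2 at [ 234.1 -552.4  203. ] rot [180.   0. -67.] gap 85.6 F [0.5 0.4 0.5] J [-72.   7.  85.  -0.  87.  -5.]
shift [-342.  -509.7    3. ] turn -0.0
time: 2.2
tool_pos: [474.9, -184.2, 203.3]
tcp_rot: [-180.0, -0.0, -67.0]
ft_force: [1.1, -0.3, 0.3]
finger_gap: 51.3
time: 2.8
tool_pos: [570.1, -38.2, 202.7]
tcp_rot: [180.0, 0.0, -66.9]
ft_force: [0.1, 0.4, -0.4]
finger_gap: 51.5
t 2.8 at [570.1 -38.2 202.7] rot [180.    0.  -66.9] gap 51.5 F [ 0.1  0.4 -0.4] J [-9.  3. 90. -0. 87. 58.]
shift [  0.4   0.2 176.7] turn -7.9
{'camera_matrix': array([[311.92237544,   0.        , 275.12760307],
       [  0.        , 311.92237544, 211.25418071],
       [  0.        ,   0.        ,   1.        ]]), 'k1': -0.05918812898443008, 'eye': array([637.94981764,  -8.84257019, 374.6596052 ]), 'orientation': array([ 1.62990618e+02,  1.99599764e-02, -6.68333988e+01])}
1193 [571.12411523 -37.37188998  22.58908265]
176 [570.91678868 -37.37486914  39.88778777]
```

Wrist depth agrees with the top camera to about 1.5 mm, so I'll descend and grip.

```bash
python3 -m pendant '[[0.5,0,0,40,-4],[0.5,0,0,40,-4],[0.5,0,0,40,0],[0.5,0,0,30,0],[0.5,0,0,15,0],[0.5,0,0,11,0],[0.5,0,0,0,0],[0.5,0,0,0,0]]'
python3 -m pendant '[[0,0,0,0,0],[0,0,0,0,0],[0,0,0,0,0],[0,0,0,0,0],[0,0,0,0,0],[0,0,0,0,0],[0,0,0,0,0]]' 35
python3 -m pendant '[[0,0,0,-10,0],[0,0,0,-20,0],[0,0,0,-40,0],[0,0,0,-40,0],[0,0,0,-40,0],[0,0,0,-24,0],[0,0,0,0,0]]'
python3 -c "
from h import *
to(456,274.5,200,-59)
p,W,P=cloud('scene'); cv2.imwrite('pics/s1.png',p[100:320,150:450])"
```

```text
time: 3.65
tool_pos: [571.2, -39.6, 28.6]
tcp_rot: [-179.9, -0.1, -59.1]
ft_force: [-0.1, 0.9, 0.7]
finger_gap: 42.8
time: 4.35
tool_pos: [570.0, -39.0, 26.9]
tcp_rot: [180.0, 0.0, -59.0]
ft_force: [0.7, -0.8, 0.5]
finger_gap: 0.1
time: 5.05
tool_pos: [572.9, -39.5, 207.4]
tcp_rot: [-179.6, -0.3, -59.0]
ft_force: [0.8, -1.0, 0.8]
finger_gap: -0.2
t 5.0 at [572.9 -39.5 207.4] rot [-179.6   -0.3  -59. ] gap -0.2 F [ 0.8 -1.   0.8] J [-9.  3. 90.  0. 87. 50.]
shift [-329.5  -61.3    5.9] turn -0.0
```

View pics/s1.png

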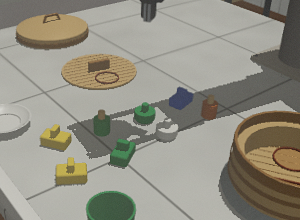

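The pot wasn't gripped: the gap is 0 and the pot is still standing. I'll check whether it moved.

```bash
python3 - <<'E'
from h import *
to(570,-38.7,200,-59)
p,W,P=cloud('wrist'); cv2.imwrite('pics/w2.png',p)
for (x,y) in((570,-38.7),(571,37.5)):
  m=near(W,x,y,36)
  for lo,hi in((12,30),(34,48)):
    a=W[m&(W[...,2]>lo)&(W[...,2]<hi)]; print(len(a),np.round(mid(a),1) if len(a) else '',np.round(np.nanpercentile(a[:,2],[2,50,98]),1))
E
```

```text
t 5.1 at [571.7 -39.4 204.5] rot [-179.8   -0.2  -59. ] gap 0.2 F [-0.5 -0.3 -0.8] J [-9.  3. 90. -0. 87. 50.]
shift [-1.5  1.2  4.5] turn -0.0
1171 [571.2 -37.3  22.6] [18.5 25.1 26.7]
169 [571.  -37.6  40.1] [35.7 42.9 44.5]
1298 [572.3  38.8  22.6] [18.4 25.  26.7]
191 [572.   38.8  39.8] [35.1 42.7 44.5]
```

View pics/w2.png

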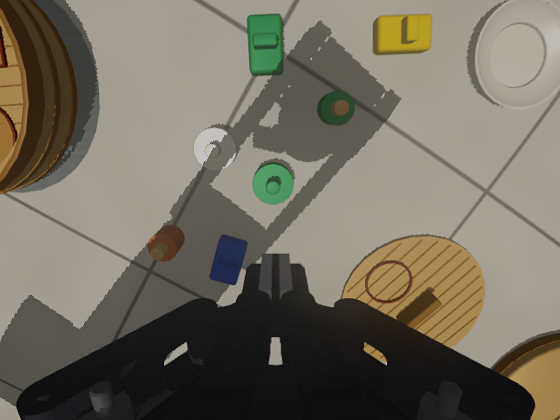

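```bash
python3 - <<'E'
from h import *
P=optics.camera_params('wrist'); s=r.sense(); T=s["tool_pos"]
R=Ro.from_euler('xyz',P["orientation"],degrees=True).as_matrix()
q=(np.array([T,T+[0,0,19],[570.5,-38.2,42]])-P["eye"])@R
px,_=cv2.projectPoints(q,np.zeros(3),np.zeros(3),P["camera_matrix"],np.array([P["k1"],0,0,0,0.])); print(T,px[:,0])
p,W,_=cloud('wrist'); print(np.round(W[250:300:6,275],1), np.round(W[250:300:6,268],1))
print(P)
E
```

```text
[570.54736564 -39.16496291 202.22152764] [[275.90365544 245.44188408]
 [276.02582405 259.35124283]
 [274.6092065  186.86046899]]
[[491.6 -86.2   2.1]
 [579.3 -33.2 239.5]
 [578.7 -33.6 244.6]
 [578.4 -33.7 249.9]
 [579.1 -33.3 256.9]
 [579.  -33.4 261.7]
 [578.9 -33.5 266.1]
 [577.9 -34.1 268.7]
 [575.7 -35.4 268.8]] [[ 4.862e+02 -7.880e+01  4.000e-01]
 [ 5.771e+02 -3.070e+01  2.384e+02]
 [ 5.770e+02 -3.090e+01  2.445e+02]
 [ 5.777e+02 -3.070e+01  2.517e+02]
 [ 5.772e+02 -3.100e+01  2.561e+02]
 [ 5.775e+02 -3.100e+01  2.616e+02]
 [ 5.775e+02 -3.110e+01  2.663e+02]
 [ 5.773e+02 -3.130e+01  2.702e+02]
 [ 5.790e+02 -3.050e+01  2.772e+02]]
{'camera_matrix': array([[311.92237544,   0.        , 275.12760307],
       [  0.        , 311.92237544, 211.25418071],
       [  0.        ,   0.        ,   1.        ]]), 'k1': -0.05918812898443008, 'eye': array([633.22939179,  -0.69287462, 374.35036409]), 'orientation': array([ 1.63124202e+02, -6.29413633e-02, -5.89680278e+01])}
```

```bash
python3 - <<'E'
from h import *
s=r.sense(); T=s["tool_pos"]
p,W,P=cloud('scene')
R=Ro.from_euler('xyz',P["orientation"],degrees=True).as_matrix()
q=(np.array([T,T+[0,0,34]])-P["eye"])@R
px,_=cv2.projectPoints(q,np.zeros(3),np.zeros(3),P["camera_matrix"],np.array([P["k1"],0,0,0,0.])); px=px[:,0]; print(px)
m=near(W,T[0],T[1],60)&(W[...,2]>120); a=W[m]; print("scene lowest",np.round(np.percentile(a[:,2],[0.5,2,5,10]),1), np.round(a[np.argsort(a[:,2])[:8]],1))
for x in px: cv2.circle(p,tuple(int(v) for v in x),2,(0,0,255),-1)
cv2.imwrite('pics/s2.png',cv2.resize(p[0:260,170:420],None,fx=2.2,fy=2.2))
p,W,P=cloud('top'); m=near(W,T[0],T[1],60)&(W[...,2]>120); print("top",m.sum())
E
```

```text
[[297.27813267 135.88360953]
 [298.02514063 120.15333261]]
scene lowest [234.  244.3 263.6 282.4] [[575.  -35.4 226.6]
 [571.3 -27.5 228.4]
 [576.6 -30.4 228.6]
 [566.7 -29.8 228.8]
 [561.8 -32.5 229. ]
 [575.9 -28.2 229.1]
 [574.2 -27.1 229.1]
 [578.3 -34.7 229.7]]
top 8212
```

View pics/s2.png

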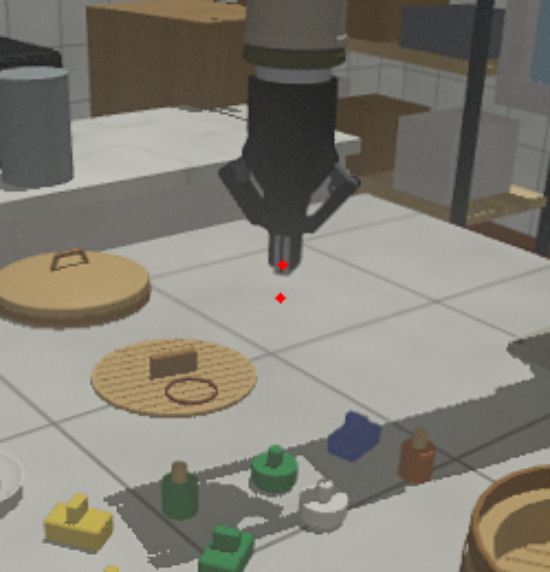

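Both cameras place the real fingertips about 26 mm above the reported TCP (scene row about 125, against 136 predicted), so the first grip closed above the knob. I'll go that much lower and retry, watching force and gap.

```bash
python3 -m pendant '[[0.5,0,0,30,0],[0.5,0,0,40,0],[0.5,0,0,40,0],[0.5,0,0,40,0],[0.5,0,0,25,0],[0.5,0,0,10,0],[0.5,0,0,5,0],[0.5,0,0,5,0],[0.5,0,0,0,0],[0.5,0,0,0,0]]'
python3 -m pendant '[[0,0,0,0,0],[0,0,0,0,0],[0,0,0,0,0],[0,0,0,0,0],[0,0,0,0,0],[0,0,0,0,0]]' 35
python3 - <<'E'
from h import *
p,W,P=cloud('scene'); cv2.imwrite('pics/s3.png',cv2.resize(p[110:260,220:380],None,fx=4,fy=4))
E
```

```text
time: 6.3
tool_pos: [571.2, -39.3, 7.4]
tcp_rot: [-179.9, -0.1, -59.0]
ft_force: [-0.4, -0.6, -0.5]
finger_gap: 42.7
time: 6.9
tool_pos: [570.7, -39.0, 6.8]
tcp_rot: [-179.9, -0.0, -59.0]
ft_force: [-1.0, 1.3, 5.8]
finger_gap: 13.4
```

View pics/s3.png

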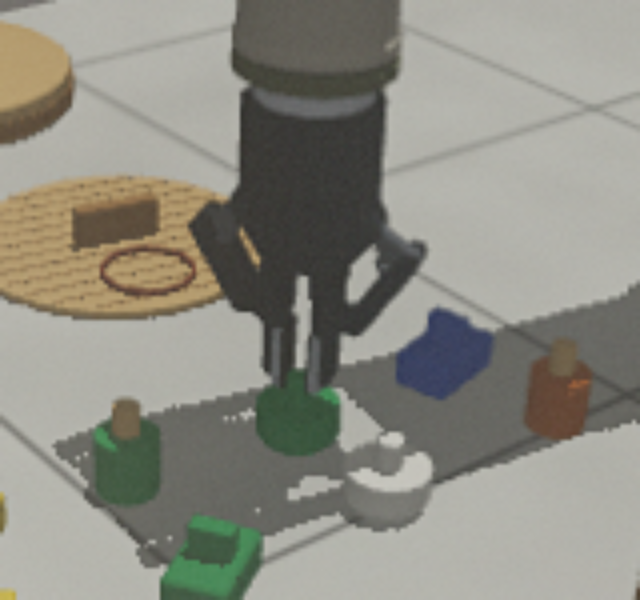

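```bash
python3 -m pendant '[[0,0,0,0,0],[0,0,0,-5,0],[0,0,0,-10,0],[0,0,0,-10,0],[0,0,0,0,0],[0,0,0,0,0]]' 50
python3 - <<'E'
from h import *
to(456,274.5,200,-59)
p,W,P=cloud('scene'); cv2.imwrite('pics/s4.png',cv2.resize(p[110:260,220:380],None,fx=4,fy=4))
E
```

```text
time: 7.55
tool_pos: [570.6, -39.2, 31.7]
tcp_rot: [-179.9, -0.1, -59.0]
ft_force: [0.2, -0.5, -1.5]
finger_gap: 12.6
t 7.5 at [570.6 -39.2  31.7] rot [-1.799e+02 -1.000e-01 -5.900e+01] gap 12.6 F [ 0.2 -0.5 -1.5] J [-9. 12. 99. -0. 69. 50.]
shift [-327.8  -63.3 -168.5] turn -0.0
```

View pics/s4.png

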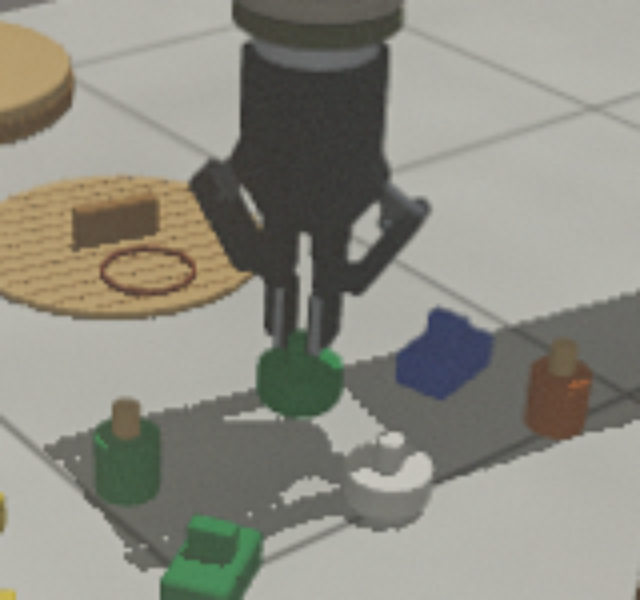

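The round pot is lifted and hangs upright. Next I carry it over to the round well.

```bash
python3 -m pendant '[[0,0,0,-20,0],[0,0,0,-40,0],[0,0,0,-40,0],[0,0,0,-30,0],[0,-20,-3.3,0,0],[0,-35,-7,0,0],[0,-35,-7,0,0],[0,-35,-7,0,0],[0,-35,-7,0,0],[0,-35,-7,0,0]]'
python3 -m pendant '[[0,-35,-7,0,0],[0,-35,-7,0,0],[0,-35,-7,0,0],[0,-27.8,-4,0,0],[0,0,0,0,0],[0,0,0,0,0],[0,0,0,0,0]]'
python3 - <<'E'
from h import *
to(456,274.5,36,-59)
p,W,P=cloud('top')
H=hsv(p); g=(H[...,0]>50)&(H[...,0]<90)&(H[...,1]>100)&near(W,456,274,60); print("green",g.sum(),np.round(mid(W[g]),1))
p,W,P=cloud('wrist'); cv2.imwrite('pics/w3.png',p)
E
```

```text
time: 8.6
tool_pos: [501.6, 148.9, 160.4]
tcp_rot: [180.0, 0.0, -59.0]
ft_force: [0.1, 0.4, -1.2]
finger_gap: 12.7
time: 9.3
tool_pos: [455.8, 273.8, 160.6]
tcp_rot: [180.0, -0.0, -59.1]
ft_force: [0.2, -0.2, -0.1]
finger_gap: 12.3
t 9.3 at [455.8 273.8 160.6] rot [180.   -0.  -59.1] gap 12.3 F [ 0.2 -0.2 -0.1] J [25. -2. 99. -0. 83. 85.]
shift [ -0.5  -0.6 124.6] turn -0.1
green 130 [456.7 259.7 225.3]
```

View pics/w3.png

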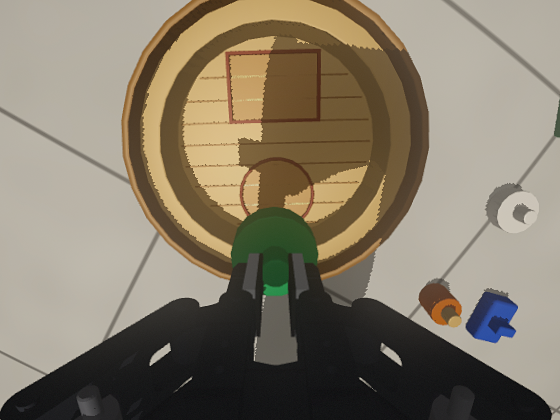

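```bash
python3 -m pendant '[[0,0,0,30,0],[0,0,0,40,0],[0,0,0,30,0],[0,0,0,12,0],[0,0,0,6,0],[0,0,0,3,0],[0,0,0,2,0],[0,0,0,0,0],[0,0,0,0,0]]'
python3 -m pendant '[[0,0,0,1,0],[0,0,0,1,0],[0,0,0,0,0],[0,0,0,0,0]]'
```

```text
time: 10.3
tool_pos: [456.5, 275.0, 39.2]
tcp_rot: [-179.9, -0.0, -59.0]
ft_force: [0.1, -0.3, -1.2]
finger_gap: 12.7
time: 10.7
tool_pos: [456.3, 275.1, 36.9]
tcp_rot: [-179.9, 0.0, -59.0]
ft_force: [-0.7, 0.5, 5.9]
finger_gap: 12.4
```

```bash
python3 -m pendant '[[0.35,0,0,0,0],[0.35,0,0,0,0],[0.35,0,0,0,0],[0.35,0,0,0,0],[0.35,0,0,-10,0],[0.35,0,0,-30,0],[0.35,0,0,-40,0],[0.35,0,0,-45,0],[0.35,0,0,0,0],[0.35,0,0,0,0]]'
python3 - <<'E'
from h import *
to(693.6,44.5,160,33.6)
p,W,P=cloud('wrist'); cv2.imwrite('pics/w4.png',p)
H=hsv(p); g=(H[...,0]>50)&(H[...,0]<95)&(H[...,1]>80)&near(W,456,274,60)
for lo,hi in((48,60),(66,76)):
  a=W[g&(W[...,2]>lo)&(W[...,2]<hi)]; print(len(a),np.round(mid(a),1) if len(a) else '',np.round(np.nanpercentile(a[:,2],[5,50,95]),1))
E
```

```text
time: 11.7
tool_pos: [456.9, 275.2, 163.4]
tcp_rot: [-179.8, -0.0, -59.0]
ft_force: [-0.0, -0.3, -0.6]
finger_gap: 29.7
t 11.7 at [456.9 275.2 163.4] rot [-179.8   -0.   -59. ] gap 29.7 F [-0.  -0.3 -0.6] J [26. -2. 99.  0. 83. 85.]
shift [319.5 -84.3   3.9] turn -92.6
591 [455.9 276.7  55.2] [54.  55.1 56.4]
6 [459.  270.   72.7] [71.7 72.5 73.7]
```

View pics/w4.png

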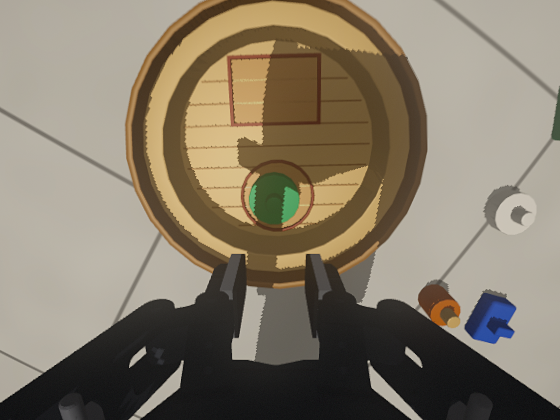

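Round pot stands flat inside its ring (px 275,198). Next is the oblong.

```bash
python3 -m pendant '[[0.5,40,-10.5,0,0],[0.5,40,-10.5,0,0],[0.5,40,-10.5,0,0],[0.5,40,-10.5,0,0],[0.5,40,-10.5,0,0],[0.5,40,-10.5,0,0],[0.5,40,-10.5,0,0],[0.5,39.5,-10.8,0,0],[0.5,0,0,0,-8.4],[0.5,0,0,0,-8.4]]'
python3 -m pendant '[[0.5,0,0,0,-8.4],[0.5,0,0,0,-8.4],[0.5,0,0,0,-8.4],[0.5,0,0,0,-8.4],[0.5,0,0,0,-8.4],[0.5,0,0,0,-8.4],[0.5,0,0,0,-8.4],[0.5,0,0,0,-8.4],[0.5,0,0,0,-8.4],[0.5,0,0,0,0]]'
python3 - <<'E'
from h import *
to(693.6,44.5,5,33.6)
p,W,P=cloud('wrist')
m=near(W,693.6,44.5,34)
for lo,hi in((12,30),(34,48)):
  a=W[m&(W[...,2]>lo)&(W[...,2]<hi)]; print(len(a),np.round(mid(a),1),axis(a))
E
```

```text
time: 12.75
tool_pos: [691.4, 42.4, 157.3]
tcp_rot: [179.8, 0.2, -42.0]
ft_force: [0.3, -0.2, 0.2]
finger_gap: 42.8
time: 13.75
tool_pos: [691.0, 44.0, 158.5]
tcp_rot: [-179.9, 0.2, 33.5]
ft_force: [-0.1, -0.6, 0.3]
finger_gap: 42.6
t 13.8 at [691.   44.  158.5] rot [-179.9    0.2   33.5] gap 42.6 F [-0.1 -0.6  0.3] J [ -1.  23.  71.   0.  86. -34.]
shift [  2.9   1.3 153.5] turn -0.1
1675 [693.7  47.   20.8] (array([694.3,  46.6]), array([57.8, 35.2]), 33.3)
328 [693.9  46.8  39.8] (array([694.2,  46.2]), array([11.6, 23.7]), 33.6)
```

```bash
python3 -m pendant '[[0.5,3.2,0.3,30,0],[0.5,0,0,40,0],[0.5,0,0,40,0],[0.5,0,0,25,0],[0.5,0,0,10,0],[0.5,0,0,5,0],[0.5,0,0,3,0],[0.5,0,0,0,0],[0.5,0,0,0,0]]'
python3 -m pendant '[[0,0,0,0,0],[0,0,0,0,0],[0,0,0,0,0],[0,0,0,0,0],[0,0,0,0,0],[0,0,0,0,0]]' 50
python3 -m pendant '[[0,0,0,-5,0],[0,0,0,-15,0],[0,0,0,-30,0],[0,0,0,-40,0],[0,0,0,-40,0],[0,0,0,-23,0],[0,0,0,0,0],[0,0,0,0,0]]'
python3 - <<'E'
from h import *
to(540,325,37,-59)
to(540,325,37,121)
E
```

```text
time: 14.7
tool_pos: [696.5, 45.5, 10.0]
tcp_rot: [179.9, -0.1, 33.3]
ft_force: [0.2, -0.1, 0.1]
finger_gap: 42.7
time: 15.3
tool_pos: [695.7, 45.4, 8.9]
tcp_rot: [180.0, -0.0, 33.4]
ft_force: [-2.0, -0.1, 5.5]
finger_gap: 9.9
time: 16.1
tool_pos: [695.5, 45.5, 161.8]
tcp_rot: [180.0, -0.1, 33.4]
ft_force: [-0.3, 0.7, -2.0]
finger_gap: 9.8
t 16.1 at [695.5  45.5 161.8] rot [ 1.80e+02 -1.00e-01  3.34e+01] gap 9.8 F [-0.3  0.7 -2. ] J [ -0.  23.  71.   0.  86. -34.]
shift [  23.7 -319.   124.6] turn 92.4
t 16.1 at [695.5  45.5 161.8] rot [ 1.80e+02 -1.00e-01  3.34e+01] gap 9.8 F [-0.3  0.7 -2. ] J [ -0.  23.  71.   0.  86. -34.]
shift [  23.7 -319.   124.6] turn -87.6
```

```bash
python3 -m pendant '[[0,3,-25,0,0],[0,3,-42,0,0],[0,3,-42,0,0],[0,3,-42,0,0],[0,3,-42,0,0],[0,3,-42,0,0],[0,3,-42,0,0],[0,2.7,-42,0,0],[0,0,0,0,-6],[0,0,0,0,-8]]'
python3 -m pendant '[[0,0,0,0,-8],[0,0,0,0,-8],[0,0,0,0,-8],[0,0,0,0,-8],[0,0,0,0,-8],[0,0,0,0,-8],[0,0,0,0,-8],[0,0,0,0,-8],[0,0,0,0,-8],[0,0,0,0,-1.6]]'
python3 -m pendant '[[0,0,0,0,0],[0,0,0,0,0],[0,0,0,0,0]]'
python3 - <<'E'
from h import *
to(540,325,37,121)
p,W,P=cloud('wrist'); cv2.imwrite('pics/w5.png',p)
E
```

```text
time: 17.1
tool_pos: [537.0, 325.8, 158.1]
tcp_rot: [-179.9, 0.2, 47.8]
ft_force: [1.0, -0.3, -1.3]
finger_gap: 10.0
time: 18.1
tool_pos: [538.1, 324.2, 158.3]
tcp_rot: [-179.8, -0.0, 121.1]
ft_force: [0.1, 0.1, -1.2]
finger_gap: 10.3
time: 18.4
tool_pos: [539.4, 324.8, 160.6]
tcp_rot: [-180.0, -0.0, 120.8]
ft_force: [0.5, 1.0, -1.2]
finger_gap: 9.9
t 18.4 at [539.4 324.8 160.6] rot [-180.    -0.   120.8] gap 9.9 F [ 0.5  1.  -1.2] J [ 26.  13.  83.  -0.  84. -94.]
shift [ -0.2   0.7 123.6] turn -0.2
```

View pics/w5.png

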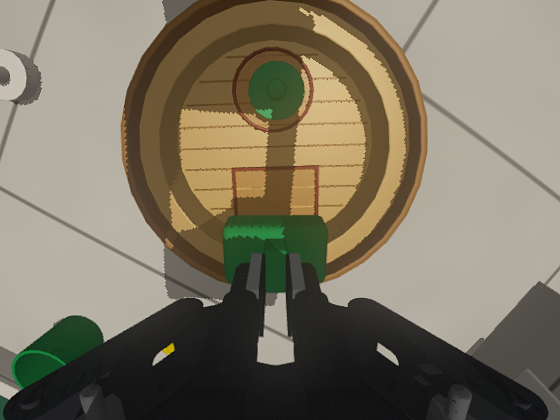

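The oblong lies parallel to its well rim (px 233–318, 168), so I'll lower it.

```bash
python3 -m pendant '[[0,0,0,30,0],[0,0,0,40,0],[0,0,0,30,0],[0,0,0,12,0],[0,0,0,6,0],[0,0,0,3,0],[0,0,0,0,0],[0,0,0,0,0]]'
python3 -m pendant '[[0,0,0,1,0],[0,0,0,1,0],[0,0,0,0,0],[0,0,0,0,0]]'
```

```text
time: 19.25
tool_pos: [540.8, 325.6, 41.9]
tcp_rot: [179.8, 0.0, 121.0]
ft_force: [0.7, 0.3, -0.5]
finger_gap: 9.9
time: 19.65
tool_pos: [540.3, 325.1, 38.8]
tcp_rot: [179.9, 0.0, 121.0]
ft_force: [0.8, -2.1, 3.8]
finger_gap: 10.0
```

```bash
python3 -m pendant '[[0.3,0,0,0,0],[0.3,0,0,0,0],[0.3,0,0,0,0],[0.3,0,0,0,0],[0.3,0,0,-10,0],[0.3,0,0,-30,0],[0.3,0,0,-40,0],[0.3,0,0,-45,0],[0.3,0,0,0,0],[0.3,0,0,0,0]]'
python3 - <<'E'
from h import *
to(522.4,-293.4,160,78.8)
p,W,P=cloud('wrist'); cv2.imwrite('pics/w6.png',p)
H=hsv(p); g=(H[...,0]>50)&(H[...,0]<95)&(H[...,1]>80)
for lo,hi,x,y in((48,60,456,275),(48,60,540,325)):
  a=W[g&near(W,x,y,45)&(W[...,2]>lo)&(W[...,2]<hi)]; print(len(a),axis(a),np.round(np.nanpercentile(a[:,2],[5,50,95]),1))
E
```

```text
time: 20.65
tool_pos: [540.9, 325.7, 166.1]
tcp_rot: [179.7, 0.0, 121.0]
ft_force: [-0.4, 0.0, -0.3]
finger_gap: 25.6
t 20.6 at [540.9 325.7 166.1] rot [179.7   0.  121. ] gap 25.6 F [-0.4  0.  -0.3] J [ 26.  13.  83.   0.  84. -95.]
shift [-521.3 -334.5    4.6] turn 42.2
1211 (array([453.9, 273.2]), array([38.5, 46.1]), 64.7) [53.8 55.1 56.3]
1049 (array([537.5, 323.8]), array([32.5, 56.1]), 30.0) [53.2 55.  56.2]
```

View pics/w6.png

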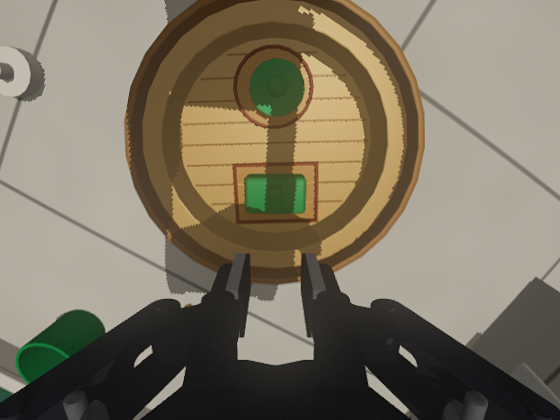

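Both pots are flat in their wells, the oblong one lengthwise. Next is the rack.

```bash
python3 -m pendant '[[0.5,-30,-19.2,0,0],[0.5,-38,-24.4,0,0],[0.5,-38,-24.4,0,0],[0.5,-38,-24.4,0,0],[0.5,-38,-24.4,0,0],[0.5,-38,-24.4,0,0],[0.5,-38,-24.4,0,0],[0.5,-38,-24.4,0,0],[0.5,-38,-24.4,0,0],[0.5,-38,-24.4,0,0]]'
python3 -m pendant '[[0.5,-38,-24.4,0,0],[0.5,-38,-24.4,0,0],[0.5,-38,-24.4,0,0],[0.5,-35.3,-22.5,0,0],[0.5,0,0,0,8],[0.5,0,0,0,8.4],[0.5,0,0,0,8.4],[0.5,0,0,0,8.4],[0.5,0,0,0,8.4],[0.5,0,0,0,0.6]]'
python3 -m pendant '[[0.5,0,0,0,0],[0.5,0,0,0,0]]'
python3 - <<'E'
from h import *
to(522.4,-293.4,-15,78.8)
p,W,P=cloud('wrist')
m=near(W,522,-293,45)
a=W[m&(W[...,2]>26)&(W[...,2]<42)]; print(len(a),np.round(mid(a),1),axis(a))
T=cloud('top')
E
```

```text
time: 21.7
tool_pos: [524.6, -118.3, 161.2]
tcp_rot: [-179.9, -0.1, 121.0]
ft_force: [0.6, -0.4, 0.3]
finger_gap: 42.5
time: 22.7
tool_pos: [526.5, -283.1, 160.8]
tcp_rot: [-179.5, 0.7, 77.4]
ft_force: [-0.8, -0.2, 0.7]
finger_gap: 42.5
time: 22.9
tool_pos: [527.1, -283.5, 162.0]
tcp_rot: [-179.6, 0.8, 77.7]
ft_force: [-0.7, 0.4, -0.7]
finger_gap: 42.4
t 22.9 at [ 527.1 -283.5  162. ] rot [-179.6    0.8   77.7] gap 42.4 F [-0.7  0.4 -0.7] J [ -33.    9.   88.   -1.   83. -110.]
shift [ -8.2  -1.4 177.2] turn -1.1
728 [ 521.4 -293.3   34. ] (array([ 522.1, -293.7]), array([12. , 60.6]), 78.3)
```

```bash
python3 -m pendant '[[0.5,-8.2,-1.3,20,-0.9],[0.5,0,0,30,0],[0.5,0,0,30,0],[0.5,0,0,0,0],[0.5,0,0,0,0]]'
python3 - <<'E'
from h import *
to(522.2,-293.5,-5,78.6)
E
```

```text
time: 23.5
tool_pos: [523.4, -292.3, 82.9]
tcp_rot: [-179.6, 0.8, 78.5]
ft_force: [1.2, -0.3, 1.6]
finger_gap: 42.8
t 23.5 at [ 523.4 -292.3   82.9] rot [-179.6    0.8   78.5] gap 42.8 F [ 1.2 -0.3  1.6] J [ -34.   12.   93.   -1.   75. -112.]
shift [-0.3 -0.4 87.9] turn -0.1
```

```bash
python3 -m pendant '[[0.5,-0.3,-0.4,30,0],[0.5,0,0,30,0],[0.5,0,0,14,0],[0.5,0,0,8,0],[0.5,0,0,4,0],[0.5,0,0,2,0],[0.5,0,0,0,0],[0.5,0,0,0,0]]'
python3 -m pendant '[[0,0,0,0,0],[0,0,0,0,0],[0,0,0,0,0],[0,0,0,0,0],[0,0,0,0,0],[0,0,0,0,0],[0,0,0,0,0]]' 100
python3 -m pendant '[[0,0,0,-5,0],[0,0,0,-10,0],[0,0,0,-20,0],[0,0,0,0,0],[0,0,0,0,0],[0,0,0,0,0]]'
python3 - <<'E'
from h import *
to(498,300,180)
p,W,P=cloud('scene'); H=hsv(p); cv2.imwrite('pics/s5.png',cv2.resize(p[40:240,150:400],None,fx=3,fy=3))
W=W[near(W,522,-293,100)&(W[...,2]>20)&(W[...,2]<70)&(H[...,1]>60)]
A=np.c_[W[:,:2]-[522,-293],np.ones(len(W))]; m=np.ones(len(W),bool)
for _ in range(6):
    c=np.linalg.lstsq(A[m],W[m,2],rcond=None)[0]; e=W[:,2]-A@c; m=abs(e)<4
print(len(W),m.sum(),"slopes deg",np.degrees(c[:2]),"z",c[2])
E
```

```text
time: 24.3
tool_pos: [523.4, -294.3, -4.0]
tcp_rot: [-179.8, 0.8, 78.4]
ft_force: [-0.8, 0.2, 0.3]
finger_gap: 42.5
time: 25.0
tool_pos: [523.1, -294.1, -4.2]
tcp_rot: [-179.7, 0.8, 78.4]
ft_force: [-1.9, 1.5, 5.3]
finger_gap: 9.0
time: 25.6
tool_pos: [522.4, -293.1, 29.1]
tcp_rot: [-179.6, 0.8, 78.4]
ft_force: [0.5, 0.5, -1.9]
finger_gap: 8.9
t 25.6 at [ 522.4 -293.1   29.1] rot [-179.6    0.8   78.4] gap 8.9 F [ 0.5  0.5 -1.9] J [ -34.   16.   95.   -1.   70. -112.]
shift [ 574.  -143.9 -157.9] turn None
1759 1581 slopes deg [-0.12375093 -0.11697113] z 38.31676841678021
```

View pics/s5.png

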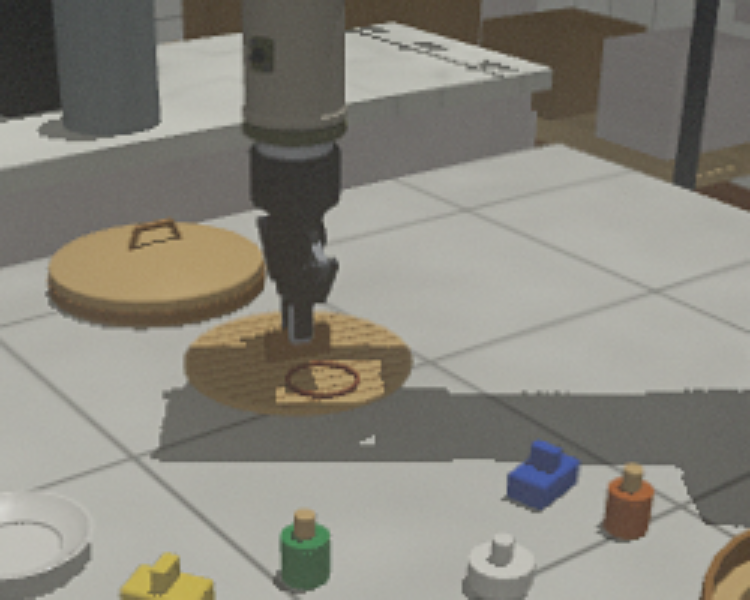

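Rack is lifted level (slopes about 0.1°). Now raise it and carry it over the steamer.

```bash
python3 -m pendant '[[0,0,0,-20,0],[0,0,0,-40,0],[0,0,0,-40,0],[0,0,0,-40,0],[0,0,0,-14,0],[0,20,-5,0,0],[0,36,-9,0,0],[0,36,-9,0,0],[0,36,-9,0,0],[0,36,-9,0,0]]'
python3 -m pendant '[[0,36,-9,0,0],[0,36,-9,0,0],[0,36,-9,0,0],[0,36,-9,0,0],[0,36,-9,0,0],[0,36,-9,0,0],[0,36,-9,0,0],[0,36,-9,0,0],[0,36,-9,0,0],[0,36,-9,0,0]]'
python3 -m pendant '[[0,30,-8,0,0],[0,15,-3,0,0],[0,0,0,0,0],[0,0,0,0,0],[0,0,0,0,0]]'
python3 - <<'E'
from h import *
to(498,300,80)
p,W,P=cloud('top'); H=hsv(p)
z=W[...,2]
m=near(W,498,300,130)&(z>175)&(z<205)&(H[...,1]>60); a=W[m]
print(len(a),np.nanmedian(a[:,2])); h=cv2.convexHull(a[:,:2].astype(np.float32)); print(cv2.minEnclosingCircle(h))
A=np.c_[a[:,:2]-[498,300],np.ones(len(a))]; k=np.ones(len(a),bool)
for _ in range(6):
    c=np.linalg.lstsq(A[k],a[k,2],rcond=None)[0]; k=abs(a[:,2]-A@c)<3
print("slopes",np.degrees(c[:2]),c[2],k.sum())
a=W[near(W,498,300,130)&(z>92)&(z<106)]; print("rim visible",len(a))
E
```

```text
time: 26.65
tool_pos: [515.8, -121.0, 179.8]
tcp_rot: [-179.5, 0.8, 78.4]
ft_force: [0.6, 0.1, -2.2]
finger_gap: 8.5
time: 27.65
tool_pos: [499.9, 249.3, 175.2]
tcp_rot: [-179.6, 0.9, 78.4]
ft_force: [1.2, 0.4, -1.0]
finger_gap: 8.7
time: 28.15
tool_pos: [499.3, 293.1, 176.0]
tcp_rot: [-179.7, 0.9, 78.4]
ft_force: [0.1, -0.2, -1.7]
finger_gap: 8.8
t 28.1 at [499.3 293.1 176. ] rot [-179.7    0.9   78.4] gap 8.8 F [ 0.1 -0.2 -1.7] J [ 26.   6.  90.  -0.  85. -53.]
shift [ 8.  -2.1 96. ] turn None
5918 185.42963204459193
((497.99127197265625, 293.4696960449219), 103.41986846923828)
slopes [-0.06789366 -0.21339618] 185.30157112024435 5258
rim visible 531
```

```bash
python3 -m pendant '[[0,6.4,-1.3,0,0],[0,0,0,20,0],[0,0,0,25,0],[0,0,0,15,0],[0,0,0,8,0],[0,0,0,0,0],[0,0,0,0,0],[0,0,0,0,0]]'
cat > rk.py <<'E'
from h import *
to(498,300,80)
p,W,P=cloud('top'); H=hsv(p)
z=W[...,2]; d=np.hypot(W[...,0]-498,W[...,1]-300)
import sys; lo,hi=map(float,sys.argv[1:3])
m=(d<130)&(z>lo)&(z<hi)&(H[...,1]>60); a=W[m]
h=cv2.convexHull(a[:,:2].astype(np.float32)); print(len(a),np.nanmedian(a[:,2]),cv2.minEnclosingCircle(h))
a=W[(d<122)&(z>95)&(z<103)]; h=cv2.convexHull(a[:,:2].astype(np.float32)); print("rim",len(a),cv2.minEnclosingCircle(h))
E
python3 rk.py 107 125
```

```text
time: 29.0
tool_pos: [499.6, 300.5, 110.0]
tcp_rot: [-179.8, 0.7, 78.4]
ft_force: [0.7, 1.0, -1.3]
finger_gap: 8.8
t 29.0 at [499.6 300.5 110. ] rot [-179.8    0.7   78.4] gap 8.8 F [ 0.7  1.  -1.3] J [ 26.   9.  93.  -0.  78. -52.]
shift [-0.4 -1.4 30. ] turn None
5048 119.36788492284461 ((499.89642333984375, 299.4988708496094), 103.8089370727539)
rim 638 ((498.1873474121094, 298.66619873046875), 114.85220336914062)
```

```bash
python3 -m pendant '[[0,-0.3,-1.5,5,0],[0,0,0,12,0],[0,0,0,8,0],[0,0,0,4,0],[0,0,0,2,0],[0,0,0,0,0],[0,0,0,0,0]]'
python3 -m pendant '[[0,0,0,1,0],[0,0,0,1,0],[0,0,0,1,0],[0,0,0,0,0],[0,0,0,0,0]]'
python3 rk.py 74 95
```

```text
time: 29.75
tool_pos: [497.1, 299.8, 77.8]
tcp_rot: [-179.7, 0.8, 78.4]
ft_force: [-0.4, 0.3, -2.6]
finger_gap: 8.7
time: 30.25
tool_pos: [496.8, 299.6, 74.5]
tcp_rot: [-179.7, 0.8, 78.4]
ft_force: [-0.4, 0.3, -1.0]
finger_gap: 8.9
t 30.2 at [496.8 299.6  74.5] rot [-179.7    0.8   78.4] gap 8.9 F [-0.4  0.3 -1. ] J [ 26.  11.  95.  -0.  75. -52.]
shift [ 0.5  1.  -5.5] turn None
5369 83.61221759116415 ((498.45550537109375, 298.8952941894531), 115.00460052490234)
rim 621 ((497.99847412109375, 298.89453125), 115.01017761230469)
```

Top surface is at 83.6 (it should be 84), so it's about to touch. I'll ease it down a little more and read the force.

```bash
python3 -m pendant '[[0,0,0,1,0],[0,0,0,0.7,0],[0,0,0,0,0],[0,0,0,0,0]]'
```

```text
time: 30.7
tool_pos: [497.1, 299.7, 73.8]
tcp_rot: [-179.7, 0.8, 78.4]
ft_force: [-3.2, -2.4, 4.2]
finger_gap: 8.9
```

```bash
python3 -m pendant '[[0.3,0,0,0,0],[0.3,0,0,0,0],[0.3,0,0,0,0],[0.3,0,0,0,0],[0.3,0,0,-10,0],[0.3,0,0,-30,0],[0.3,0,0,-40,0],[0.3,0,0,-25,0],[0.3,0,0,0,0],[0.3,0,0,0,0]]'
python3 - <<'E'
from h import *
to(677.3,-54.5,180)
p,W,P=cloud('wrist'); H=hsv(p); z=W[...,2]; d=np.hypot(W[...,0]-498,W[...,1]-300)
a=W[(d<98)&(z>70)&(z<95)]; A=np.c_[a[:,:2]-[498,300],np.ones(len(a))]; k=np.ones(len(a),bool)
for _ in range(6):
    c=np.linalg.lstsq(A[k],a[k,2],rcond=None)[0]; k=abs(a[:,2]-A@c)<2.5
print("slopes",np.degrees(c[:2]),c[2],k.sum())
m=(d<100)&(z>75)&(z<95)&((H[...,0]<10)|(H[...,0]>172))&(H[...,1]>110)&(H[...,2]<150)
print("ring px",m.sum(),np.round(mid(W[m]),1),cv2.minEnclosingCircle(W[m][:,:2].astype(np.float32)))
g=W[(d<60)&(z>104)&(z<118)]; print("grip",len(g),axis(g) if len(g) else '')
cv2.imwrite('pics/w7.png',p)
E
```

```text
time: 31.7
tool_pos: [498.3, 301.3, 179.1]
tcp_rot: [-179.8, 0.7, 78.4]
ft_force: [0.7, -0.6, -0.5]
finger_gap: 25.9
t 31.7 at [498.3 301.3 179.1] rot [-179.8    0.7   78.4] gap 25.9 F [ 0.7 -0.6 -0.5] J [ 26.   6.  89.  -0.  85. -52.]
shift [-312.6  246.7    2.3] turn None
slopes [0.04669702 0.03164297] 85.22697078669944 32734
ring px 267 [505.6 355.6  88.5] ((505.89532470703125, 354.2613220214844), 31.102153778076172)
grip 1080 (array([496.1, 300.9]), array([11.6, 59.8]), 78.3)
```

View pics/w7.png

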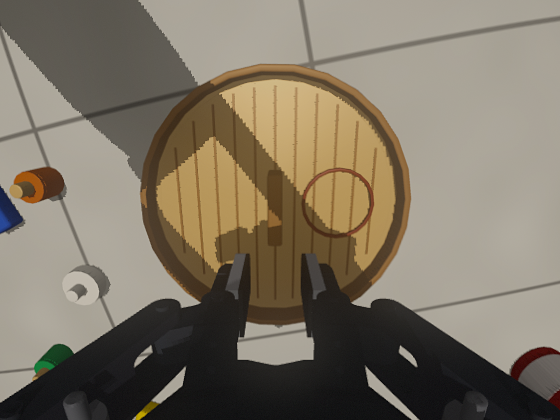

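Rack is flat and well inside the rim (slopes under 0.05°), with the seat ring at px (338,202), about (506.5,355). Now the tall jar.

```bash
python3 -m pendant '[[0.5,-31.3,24.7,0,0],[0.5,-31.3,24.7,0,0],[0.5,-31.3,24.7,0,0],[0.5,-31.3,24.7,0,0],[0.5,-31.3,24.7,0,0],[0.5,-31.3,24.7,0,0],[0.5,-31.3,24.7,0,0],[0.5,-31.3,24.7,0,0],[0.5,-31.3,24.7,0,0],[0.5,-31,24.5,0,0]]'
python3 -m pendant '[[0.5,0,0,0,0],[0.5,0,0,0,0],[0.5,0,0,0,0]]'
python3 - <<'E'
from h import *
p,W,P=cloud('wrist'); m=near(W,677,-54,30)
for lo,hi in((30,40),(50,60)):
  a=W[m&(W[...,2]>lo)&(W[...,2]<hi)]; print(len(a),np.round(mid(a),1) if len(a) else '')
to(677.3,-54,20)
E
```

```text
time: 32.75
tool_pos: [676.1, -56.3, 178.6]
tcp_rot: [-179.5, 0.8, 78.4]
ft_force: [-0.5, 0.1, -0.3]
finger_gap: 42.6
time: 33.05
tool_pos: [675.8, -53.9, 179.6]
tcp_rot: [-179.6, 0.8, 78.5]
ft_force: [0.2, -0.5, -0.1]
finger_gap: 42.8
683 [677.3 -51.8  35.4]
197 [677.4 -52.   54.1]
t 33.1 at [676.  -53.6 180.1] rot [-179.6    0.8   78.5] gap 42.9 F [ 0.8  0.9 -1.3] J [ -8.  21.  72.  -1.  87. -87.]
shift [  2.1   2.4 160. ] turn None
```

```bash
python3 -m pendant '[[0.5,2.6,2.3,30,0],[0.5,0,0,40,0],[0.5,0,0,40,0],[0.5,0,0,25,0],[0.5,0,0,12,0],[0.5,0,0,7,0],[0.5,0,0,4,0],[0.5,0,0,1,0],[0.5,0,0,0,0],[0.5,0,0,0,0]]'
python3 -m pendant '[[0,0,0,0,0],[0,0,0,0,0],[0,0,0,0,0],[0,0,0,0,0],[0,0,0,0,0],[0,0,0,0,0]]' 50
python3 -m pendant '[[0,0,0,-5,0],[0,0,0,-15,0],[0,0,0,-30,0],[0,0,0,-40,0],[0,0,0,-40,0],[0,0,0,-40,0],[0,0,0,0,0],[0,0,0,0,0],[0,0,0,0,0]]'
python3 - <<'E'
from h import *
to(506.5,354.8,190)
p,W,P=cloud('scene'); H=hsv(p)
T=r.sense()["tool_pos"]; g=(H[...,0]>50)&(H[...,0]<95)&(H[...,1]>80)&near(W,T[0],T[1],35); print("green under tool z",g.sum(),np.percentile(W[g][:,2],[2,98]) if g.any() else '')
E
```

```text
time: 34.1
tool_pos: [679.2, -55.0, 23.4]
tcp_rot: [-179.8, 0.8, 78.4]
ft_force: [0.2, 0.3, 0.0]
finger_gap: 42.8
time: 34.7
tool_pos: [678.8, -54.8, 22.6]
tcp_rot: [-179.8, 0.8, 78.4]
ft_force: [0.3, 1.6, 6.1]
finger_gap: 11.5
time: 35.6
tool_pos: [678.7, -52.6, 190.4]
tcp_rot: [-179.6, 0.8, 78.4]
ft_force: [-0.2, -0.2, -2.0]
finger_gap: 11.5
t 35.6 at [678.7 -52.6 190.4] rot [-179.6    0.8   78.4] gap 11.5 F [-0.2 -0.2 -2. ] J [ -8.  21.  71.  -1.  89. -87.]
shift [ 364.5 -250.4   -2.9] turn None
green under tool z 17 [202.46301419 205.04393003]
```

```bash
python3 -m pendant '[[0,20,-13.7,0,0],[0,36,-24.7,0,0],[0,36,-24.7,0,0],[0,36,-24.7,0,0],[0,36,-24.7,0,0],[0,36,-24.7,0,0],[0,36,-24.7,0,0],[0,36,-24.7,0,0],[0,36,-24.7,0,0],[0,36,-24.7,0,0]]'
python3 -m pendant '[[0,20.5,-14.4,0,0],[0,0,0,0,0],[0,0,0,0,0],[0,0,0,0,0],[0,0,0,0,0]]'
python3 - <<'E'
from h import *
to(506.5,354.8,110)
for c in('wrist','top'):
  p,W,P=cloud(c); H=hsv(p)
  g=(H[...,0]>45)&(H[...,0]<95)&(H[...,1]>70)&near(W,506,355,50)&(W[...,2]<212)&(W[...,2]>150)
  print(c,g.sum(),np.round(mid(W[g]),1) if g.any() else '')
E
```

```text
time: 36.65
tool_pos: [515.4, 332.6, 186.2]
tcp_rot: [-179.5, 0.9, 78.4]
ft_force: [1.0, 0.2, -1.2]
finger_gap: 11.7
time: 37.15
tool_pos: [507.9, 353.3, 187.6]
tcp_rot: [-179.7, 0.9, 78.3]
ft_force: [-1.0, 0.1, -1.5]
finger_gap: 11.5
t 37.1 at [507.9 353.3 187.6] rot [-179.7    0.9   78.3] gap 11.5 F [-1.   0.1 -1.5] J [ 30.  12.  82.  -0.  87. -48.]
shift [ 2.3 -1.2 77.5] turn None
wrist 1480 [500.1 355.4 194.8]
top 112 [512.7 349.9 185. ]
```

```bash
python3 -m pendant '[[0,2.3,-1.2,15,0],[0,0,0,25,0],[0,0,0,20,0],[0,0,0,10,0],[0,0,0,5,0],[0,0,0,2,0],[0,0,0,0,0],[0,0,0,0,0]]'
python3 -m pendant '[[0,0,0,1,0],[0,0,0,1,0],[0,0,0,1,0],[0,0,0,0,0],[0,0,0,0,0]]'
```

```text
time: 38.05
tool_pos: [506.8, 356.6, 112.2]
tcp_rot: [-179.8, 0.7, 78.4]
ft_force: [0.6, 0.4, -0.8]
finger_gap: 11.7
time: 38.55
tool_pos: [506.0, 356.1, 108.0]
tcp_rot: [-179.7, 0.8, 78.4]
ft_force: [0.5, -0.3, -1.3]
finger_gap: 11.8
```

```bash
python3 -m pendant '[[0,0,0,1,0],[0,0,0,0,0],[0,0,0,0,0]]'
python3 -m pendant '[[0,0,0,0.7,0],[0,0,0,0,0],[0,0,0,0,0]]'
```

```text
time: 38.85
tool_pos: [506.1, 356.1, 107.0]
tcp_rot: [-179.7, 0.8, 78.4]
ft_force: [-0.6, -0.3, -1.8]
finger_gap: 11.6
time: 39.15
tool_pos: [506.3, 356.2, 106.7]
tcp_rot: [-179.7, 0.8, 78.4]
ft_force: [-0.3, 0.2, 2.1]
finger_gap: 11.3
```

```bash
python3 -m pendant '[[0,0,0,0.4,0],[0,0,0,0,0],[0.35,0,0,0,0],[0.35,0,0,0,0],[0.35,0,0,0,0],[0.35,0,0,-5,0],[0.35,0,0,-20,0],[0.35,0,0,-40,0],[0.35,0,0,-40,0],[0.35,0,0,0,0]]'
python3 -m pendant '[[0.35,-40,0,0,0],[0.35,-40,0,0,0],[0.35,-40,0,0,0],[0.35,-40,0,0,0],[0.35,-40,0,0,0],[0.35,-40,0,0,0],[0.35,-40,0,0,0],[0.35,0,0,0,0],[0.35,0,0,0,0]]'
python3 - <<'E'
from h import *
to(506,355,200)
p,W,P=cloud('top'); p2,W2,_=cloud('scene')
z=W[...,2]; 
for lo,hi in((112,124),(130,145)):
  a=W[near(W,506,355,28)&(z>lo)&(z<hi)]; print(len(a),np.round(mid(a),1),axis(a),np.round(a[:,2].std(),2))
d=np.hypot(W[...,0]-498,W[...,1]-300); a=W[(d<98)&(z>78)&(z<90)]; A=np.c_[a[:,:2]-[498,300],np.ones(len(a))]; c=np.linalg.lstsq(A,a[:,2],rcond=None)[0]; print("rack",np.degrees(c[:2]),c[2])
for n,x,y in(("white",571,37.5),("blue",460,-38),("amber",440,33)):
  a=W[near(W,x,y,40)&(z>12)&(z<60)]; print(n,np.round(mid(a),1))
cv2.imwrite('pics/end.png',np.hstack([cv2.resize(p[120:360,60:320],(390,360)),cv2.resize(p2[150:390,290:550],(390,360))]))
E
```

```text
time: 40.15
tool_pos: [510.1, 359.4, 219.3]
tcp_rot: [179.8, 0.4, 78.4]
ft_force: [0.8, 0.1, 1.7]
finger_gap: 30.1
time: 41.05
tool_pos: [450.8, 82.5, 215.1]
tcp_rot: [-179.7, 0.8, 78.3]
ft_force: [0.0, 0.8, 0.0]
finger_gap: 29.9
t 41.0 at [450.8  82.5 215.1] rot [-179.7    0.8   78.3] gap 29.9 F [0.  0.8 0. ] J [  5. -15. 105.  -1.  90. -74.]
shift [278.2  -1.2  11.3] turn None
176 [505.6 357.3 118. ] (array([506.1, 357.2]), array([33.8, 34.3]), 1.3) 2.29
46 [505.6 357.2 136.1] (array([505.3, 357.3]), array([13.2, 14.6]), 48.7) 2.25
rack [-0.05871584  0.09664213] 83.21091193460626
white [571.2  38.1  30.7]
blue [454.9 -39.8  30.5]
amber [440.3  36.5  40.7]
```

View pics/end.png

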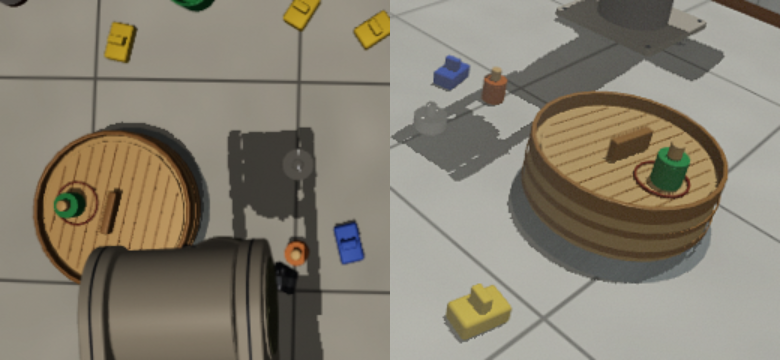

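```bash
python3 - <<'E'
from h import *
from bench import hand_in
p,W,P=cloud('top'); H=hsv(p); z=W[...,2]
m=near(W,506,355,40)&(z>80)&(z<95)&((H[...,0]<11)|(H[...,0]>172))&(H[...,1]>110)&(H[...,2]<140)
a=W[m][:,:2]; s=np.linalg.lstsq(np.c_[2*a,np.ones(len(a))],(a**2).sum(1),rcond=None)[0]
print("ring",len(a),s[:2],np.sqrt(s[2]+s[:2]@s[:2]))
j=W[near(W,506,357,18)&(z>112)]; print("lid z",np.percentile(j[:,2],[5,30,50,95]))
print(hand_in())
E
```

```text
ring 75 [507.19940996 353.56568792] 30.26686138211234
lid z [114.45715777 118.25252304 119.91907591 137.63252662]
the job is handed in; nothing more can be done
None
```

I loaded the steamer in the order asked and handed the job in at about 41 s of the 120 s allowed, with the gripper empty and clear of everything.

**Last checks**
- **Round and oblong pots:** after release, each stood flat inside its own well. Their lids were level at z ≈ 55 mm (54 mm expected), and the oblong one lay lengthwise. They are hidden under the rack now, so I could not check them again at the end.
- **Rack:** it sits level on the ledge, with slopes of 0.1° or less and its top at 83–85 mm (84 mm expected).
- **Tall jar:** it stands upright in the ring, about 4 mm off centre with about 11 mm of room. Its lid measured about 120 mm, as expected.
- **White, blue and amber pots:** I never touched them. White re-measured within 1 mm of its starting position. Blue and amber read a few mm from the first rough network positions, within the difference between the two ways of measuring.

**What disagreed**
- **First grip missed:** the gripper closed above the round pot's knob without touching the pot. The fingertips were really about 20 mm above the reported TCP height (the cameras suggested about 26 mm, contact about 18 mm). I allowed for that in every later grip.
- **Gripper readings:** the finger gap read about 3 mm less than the actual knob widths.
- **Tool tilt:** the tool kept a tilt of about 0.8° from the rack pick-up onwards. It did not show in how the rack or jar ended up.

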